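# Offer the funnel support up to its stand and hold it for tightening

## Task

Please offer the black cast-iron funnel support up to its stand so that I can tighten its screw: pick it up by the balance point of its bar so that it hangs level, carry it level, and ease its hub down over the steel post until the top of the hub is flush with the top of the post, with the funnel collar centred above the beaker on the stand's foot. The screw is still loose and the support would slide down, so finish while holding it there, level, motionless and not leaning on the post; do not let go, and leave the beaker and the things standing round about where they are.

Things in the scene. Friction and masses are not known exactly. Their poses are not given: they have to be found in the camera images.
- support_balance (a point): Balance point of the funnel support, on the centre line of its straight bright round bar (12 mm diameter), 20 mm above the support's underside. x runs along the bar to the collar, z up. The bore axis is 43.5 mm towards -x, the collar axis 116.5 mm towards +x: it balances much nearer the hub than mid-bar. The bar is bare from 13 mm behind this point to 81 mm ahead of it.
- hub_top (a point): Centre of the upper mouth of the hub's bore (18 mm bore, right through), level with the hub's top face, 40 mm above the support's underside. Axes as for the balance point.
- collar_centre (a point): Centre of the funnel collar, on its axis, 13 mm above the support's underside; 160 mm from the bore axis. Axes as for the balance point.
- post_top (a point): Top centre of the stand's upright steel post, 160 mm above the worktop. Post 12 mm in diameter, tip rounded over the last 6 mm; a cone at its root reaches 29 mm above the worktop. -x runs along the foot plate towards the beaker's end, z up. Nothing on the post stops the hub above that cone. Fixed.
- beaker_centre (a point): Middle of the glass beaker that stands on the foot plate roughly 160 mm from the post (body diameter 52 mm, rim 58 mm with a spout, 72 mm high): on its axis, 36 mm above its bottom, so its rim is 84 mm above the worktop. Loose and light (50 g).
- support: The funnel support: one rigid piece, about 0.65 kg, flat and level on the worktop. Heavy upright black iron hub (44 mm diameter, 40 mm high, 18 mm through-bore), horizontal steel bar, lighter black open round collar (outer diameter 56 to 62 mm, 26 mm high). A screw stands out of the hub away from the bar, to 46 mm from the bore axis. Origin: bore axis at the underside; x to the collar, z up.
- beaker: The beaker on the stand's foot; origin at the centre of its underside.
- stand: The fixed stand: grey cast-iron foot plate 255 x 125 mm, top 12 mm above the worktop, with the post near one end. Origin on the post axis at worktop level; -x along the plate towards the beaker's end.
- funnel: White plastic funnel upside down on its rim on the worktop, 69 mm wide, 86 mm high; stands near the right of the work, to be left alone. Origin at the centre of its underside.
- flask: Small conical glass flask with pink contents, 67 mm wide, 108 mm high, behind the work; to be left alone. Origin at the centre of its underside.
- wash_bottle: White wash bottle with a bent spout, 66 x 109 mm, 182 mm high, at the right; to be left alone. Origin at its underside.
Things that resemble listed ones, but are neither listed nor needed, are in the scene too. What is shaped like the beaker but blue or orange is not meant.

How it is judged:
On the way:
1. the support hangs clear of the worktop, level, gripped at its balance point (height (world z) of support above 0.03 m and height (world z) of collar_centre above 0.043 m and angle between support_balance's own z axis and vertical below 0.105 rad and x of the grasp point in the frame of support_balance between -0.016 and 0.016 m and contact force between the fingers and support above 2 N), for 0.2 s.
At the end, for the whole second after the job is handed in: Hub round the post, tops flush within 5 mm and axes within 4.5 mm; level within 4 degrees, still; collar within 14 mm of the beaker's axis from above; held in the fingers within 16 mm of the balance point along the bar, under 3 N on the post; beaker untouched, moved under 12 mm (z of hub_top in the frame of post_top between -0.005 and 0.005 m and horizontal distance between hub_top and post_top below 0.0045 m and angle between support_balance's own z axis and vertical below 0.07 rad and horizontal distance between collar_centre and beaker_centre below 0.014 m and x of the grasp point in the frame of support_balance between -0.016 and 0.016 m and contact force between the fingers and support above 2 N and contact force between support and stand below 3 N and contact force between support and beaker below 0.1 N and linear speed of support below 0.02 m/s and distance of beaker from where it was at the start of the episode below 0.012 m); the arm keeps its last pose, push and grip.
It fails at once if the support tips more than 12 degrees once lifted (height (world z) of support_balance above 0.06 m and angle between support_balance's own z axis and vertical above 0.21 rad).
It fails at once if the support is forced against the stand (30 N) (contact force between support and stand above 30 N).
It fails at once if the beaker is knocked (moved 15 mm) (distance of beaker from where it was at the start of the episode above 0.015 m).
It fails at once if the funnel, flask or wash bottle is moved 20 mm (distance of any of funnel, flask, wash_bottle from where it was at the start of the episode above 0.02 m).
It also fails if it takes over 46 s, if anything falls off the work surface, if the arm or the gripper's body presses on something with over 40 N, if the wrist force passes 120 N, or if a joint passes its speed limit or range.

## Robot

A 6-joint arm with a two-finger parallel gripper is mounted at the origin on a cart in front of the work surface, level with it; the furniture and walls round the work are solid. World frame = base frame: x ahead of the robot, y to its left, z up, the work surface at z = 0. Lengths are in m, angles in rad, forces in N, time in s.
With the tool pointing down it reaches from about 0.25 to 0.725 m from the base axis. Payload 4 kg.
Tool frame: the origin (TCP) lies between the finger pads; the fingertips stand 17 mm ahead of it and the grasp point (between the pads) lies 2 mm behind it; z points along the fingers, y is the line along which they close (so a half turn about z gives the same grasp; the last joint's range is limited). The gripper opens to 85 mm and grips with 20 to 120 N. Pads are 22 mm wide; open, the fingers measure 114 mm over their backs; the gripper's body (76 mm by 85 mm) begins 54 mm behind the grasp point. The pads swing forward as they close: fully open they stand 13 mm farther back than shut.
Start: joints at [-1.304, 0.241, 0.005, 1.335, 0, 1.571], TCP at [0.132, -0.482, 0.248] pointing down, gripper open.
Joint ranges: [-2.72, 2.72], [-1.05, 1.87], [-1.09, 1.28], [-1.99, 2.15], [-1.42, 1.44], [-3.14, 3.14]. Speed limits (rad/s): [2.79, 2.79, 3.14, 3.14, 3.14, 3.14].

## Interface

Orientations are given as a unit quaternion [w, x, y, z].
In Python, from station import r, read_camera gives the robot as it stands. The module is installed in compiled form; this text tells all that it offers.
- The arm moves only by the shell command python3 -m pendant 'ROWS' [FORCE]. ROWS is JSON, a list of rows, each a list of 7 numbers: the shift along the tool's x, y, z in units of 300 mm (1.0 is 300 mm), then the turn, a rotation vector about the tool's x, y, z in units of pi rad (1.0 is pi rad), then the gripper's target within -1 to 1 (shut at 1, half-way at 0, fully open at -1). In form: [[dx, dy, dz, ax, ay, az, fingers], ...]. A call has 1 to 8 rows; each row is the pose to reach, as a shift and turn from the pose commanded when the call began, along the tool's axes at that moment, turning the shorter way round; what a row does not reach only later rows make up. A row lasts 1/8 s, in which the tool goes at most 62.5 mm and 10.7 degrees, less where a joint would pass 70% of its speed; a pose out of reach is approached as far as the arm can. A call with a number of a shift or a turn outside -1 to 1 is refused whole. A call with a gripper value outside its range is refused whole. The fingers move at their own pace and stop on an object; FORCE is the grip in N (left out, the last holds). Time passes only in rows, so rows that repeat a pose let the fingers close. It gives the time, the measured TCP pose, the force, the opening and the grip force at its end, in the units of the state.
- r.read_state(): the state, without advancing time (a new reading comes with each control period).
- read_camera(name): name is "scene" or "top"; returns a dict with "pixels" (420x560x3 uint8, red, green, blue), "z_map" (420x560 float32, m along the optical axis (not along the pixel's ray), 0 where there is no reading), "mtx" (3x3 intrinsics, pixels), "D" ([k1, k2, p1, p2, k3] as OpenCV has them; the pictures are not rectified), "camera_from_world" (4x4, takes a point from world to camera coordinates). Camera axes: x right, y down, z forward; pixel columns grow to the right and rows downward; lengths in m; the calibration is good to about 2 mm. A picture is of the moment at which its call begins.
- r.sign_off(): hands the job in; it is judged then, once.
The state is a dict: "time": time; "q": joint angles; "dq": joint speeds; "joint_torque": joint torques, N m; "position": TCP position; "orientation": TCP orientation; "contact_force": force on the tool from outside, world axes, zero at the start; "moment": the same for the moment, N m; "grip_width": finger opening in m; "gripper_force": force on a finger pad.
Only numpy, scipy, OpenCV 4.12 (cv2) and the standard library are available. Lean on these libraries where they do the work, as an engineer would, in place of code of your own. Each camera call takes 0.05 s, during which the arm holds its last target. There are 200 camera calls.

## Working session

There is one attempt and no reset: what is moved stays moved. The work goes in short steps, Python scripts to look and compute and a shell command to move; the robot and the scene stay as the last step left them, time stands still between calls to the robot, and variables do not carry over. Pictures are saved under pics/ and viewed, at most 10 in all, crops included, and the job is handed in when it is done.

```bash
mkdir -p pics; cat > h.py <<'E'
import numpy as np, cv2
from station import r, read_camera
def world(c):
    """organised point cloud in world coords"""
    h,w=c["z_map"].shape
    u,v=np.meshgrid(np.arange(w),np.arange(h))
    p=cv2.undistortPoints(np.stack([u,v],-1).reshape(-1,1,2).astype(np.float64),c["mtx"],c["D"]).reshape(h,w,2)
    z=c["z_map"][...,None]
    P=np.concatenate([p*z,z],-1)
    T=np.linalg.inv(c["camera_from_world"])
    return P@T[:3,:3].T+T[:3,3]
def ray(c,uv,zp):
    p=cv2.undistortPoints(np.array(uv,float).reshape(-1,1,2),c["mtx"],c["D"]).reshape(-1,2)
    T=np.linalg.inv(c["camera_from_world"]); d=np.c_[p,np.ones(len(p))]@T[:3,:3].T; o=T[:3,3]
    return o+d*((zp-o[2])/d[:,2])[:,None]
def save(n,img): cv2.imwrite("pics/"+n+".png",img[...,::-1])
E
python3 - <<'E'
from h import *
import pickle
d={n:read_camera(n) for n in("scene","top")}
pickle.dump(d,open("c0.pkl","wb"))
for n in d: save(n+"0",d[n]["pixels"]); print(n,np.linalg.inv(d[n]["camera_from_world"]).round(3).tolist(), d[n]["D"])
print(r.read_state())
E
```

```text
scene [[-0.584, -0.631, 0.511, -0.022], [-0.812, 0.441, -0.383, 0.387], [0.016, -0.638, -0.769, 1.046], [0.0, 0.0, 0.0, 1.0]] [-0.14246108  0.          0.          0.          0.        ]
top [[-0.022, -0.995, 0.102, 0.503], [-1.0, 0.022, 0.006, -0.078], [-0.008, -0.102, -0.995, 1.166], [0.0, 0.0, 0.0, 1.0]] [-0.00134101  0.          0.          0.          0.        ]
{'time': 0.1, 'q': array([-1.30399488e+00,  2.41326155e-01,  3.86940849e-03,  1.33521965e+00,
       -1.42832003e-06,  1.57080519e+00]), 'dq': array([-9.98897444e-04, -1.29234620e-03,  2.58780889e-03,  4.05119376e-04,
        8.87465285e-04,  4.36500229e-05]), 'joint_torque': array([ 7.91259504e-05, -3.73138368e+01,  2.53010076e+01,  1.08878966e-02,
       -3.15857096e-05, -1.95521602e-05]), 'position': array([ 0.13168186, -0.48179215,  0.24751169]), 'orientation': array([-9.31587984e-04,  9.91115463e-01,  1.33000962e-01, -1.25741745e-04]), 'contact_force': array([0.0959341 , 0.17130546, 0.22926436]), 'moment': array([ 0.00452206, -0.01492981,  0.0441666 ]), 'gripper_force': 0.0, 'grip_width': 0.0853868130487537}
```

View pics/scene0.png

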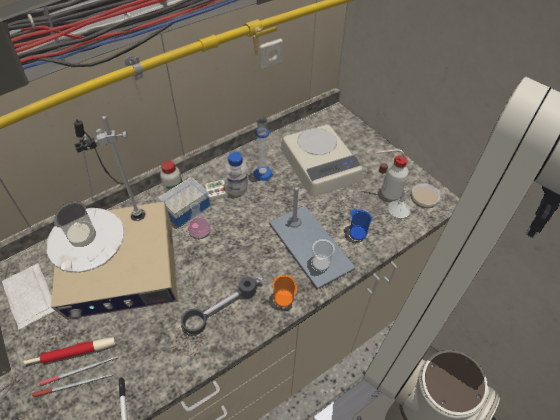

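View pics/top0.png

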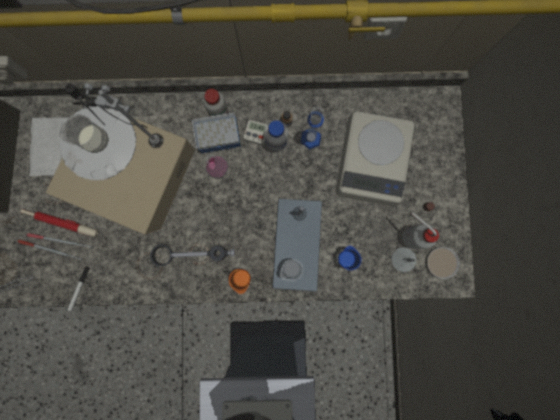

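The scene view shows the support with its collar at (193,321) and hub at (248,286). The stand post is at (295,190-225) and the clear beaker at (321,255). The top view has the hub at (218,253), collar (162,256), post (299,212) and clear beaker (291,269). 

There are three beaker shapes: clear at top (291,269), blue (348,259) and orange (240,280). The clear one on the foot plate fits the description.

```bash
python3 - <<'E'
from h import *
import pickle
d=pickle.load(open("c0.pkl","rb"))
for n in("top","scene"):
    c=d[n];W=world(c);P=c["pixels"].astype(int);g=P.sum(-1)/3;sat=P.max(-1)-P.min(-1);ok=c["z_map"]>0
    def rep(name,m):
        q=W[m]; print(n,name,len(q),q.mean(0).round(4) if len(q) else'', (np.percentile(q,[2,50,98],axis=0).round(3).tolist()) if len(q) else'')
        return q
    def box(x0,x1,y0,y1):
        m=np.zeros(ok.shape,bool);m[y0:y1,x0:x1]=1;return m&ok
    B=dict(top=[(205,235,240,268),(148,178,240,272),(170,210,245,265),(290,308,200,222),(276,306,252,286)],scene=[(230,265,272,302),(178,210,305,338),(205,240,285,315),(285,303,180,230),(308,338,236,272)])[n]
    q=rep("hubtop",box(*B[0])&(W[...,2]>.034)&(W[...,2]<.046))
    if len(q): print("  circ",cv2.minEnclosingCircle(q[:,:2].astype(np.float32)))
    q=rep("collar",box(*B[1])&(W[...,2]>.018)&(W[...,2]<.034))
    if len(q): print("  circ",cv2.minEnclosingCircle(q[:,:2].astype(np.float32)))
    q=rep("bar",box(*B[2])&(W[...,2]>.015)&(W[...,2]<.034))
    rep("post",box(*B[3])&(W[...,2]>.05)); rep("posttop",box(*B[3])&(W[...,2]>.15))
    q=rep("beaker",box(*B[4])&(W[...,2]>.03)); rep("rim",box(*B[4])&(W[...,2]>.076))
    rep("flat",box(280,300,230,250) if n=="top" else box(290,310,235,245))
t=d["top"]["pixels"][190:300,130:330]; s=d["scene"]["pixels"][170:350,170:390]
a=cv2.resize(t,None,fx=4,fy=4,interpolation=cv2.INTER_CUBIC);save("tcrop",np.clip(a*1.6,0,255).astype(np.uint8))
save("scrop",cv2.resize(s,None,fx=3.3,fy=3.3,interpolation=cv2.INTER_CUBIC))
E
```

```text
top hubtop 168 [0.503  0.1019 0.0399] [[0.483, 0.082, 0.035], [0.503, 0.101, 0.04], [0.522, 0.122, 0.044]]
  circ ((0.5038507580757141, 0.10167479515075684), 0.022267920896410942)
top collar 171 [0.5004 0.2571 0.0245] [[0.472, 0.217, 0.019], [0.499, 0.257, 0.025], [0.53, 0.291, 0.03]]
  circ ((0.49772387742996216, 0.25372448563575745), 0.038912151008844376)
top bar 186 [0.5017 0.1851 0.0247] [[0.493, 0.128, 0.019], [0.502, 0.187, 0.025], [0.511, 0.235, 0.029]]
top post 35 [ 0.6081 -0.128   0.131 ] [[0.605, -0.133, 0.059], [0.607, -0.128, 0.15], [0.615, -0.123, 0.162]]
top posttop 17 [ 0.6097 -0.1293  0.1584] [[0.605, -0.133, 0.153], [0.609, -0.128, 0.159], [0.615, -0.126, 0.162]]
top beaker 160 [ 0.4487 -0.0996  0.0777] [[0.427, -0.13, 0.043], [0.443, -0.097, 0.082], [0.482, -0.072, 0.087]]
top rim 127 [ 0.4507 -0.0975  0.0826] [[0.427, -0.13, 0.077], [0.446, -0.093, 0.083], [0.482, -0.072, 0.087]]
top flat 399 [ 0.5358 -0.1005  0.0117] [[0.509, -0.128, 0.007], [0.535, -0.1, 0.012], [0.563, -0.074, 0.016]]
scene hubtop 181 [0.4993 0.1038 0.0387] [[0.481, 0.084, 0.035], [0.499, 0.104,
[... 260 characters left out ...]
), 0.039652857929468155)
scene bar 197 [0.4978 0.1763 0.0241] [[0.492, 0.125, 0.018], [0.497, 0.177, 0.024], [0.505, 0.226, 0.03]]
scene post 116 [ 0.6059 -0.1273  0.1093] [[0.602, -0.134, 0.056], [0.605, -0.127, 0.11], [0.612, -0.123, 0.158]]
scene posttop 14 [ 0.6067 -0.1276  0.1569] [[0.602, -0.134, 0.153], [0.607, -0.128, 0.157], [0.611, -0.124, 0.16]]
scene beaker 467 [ 0.4537 -0.1056  0.0603] [[0.427, -0.131, 0.031], [0.455, -0.107, 0.061], [0.479, -0.076, 0.085]]
scene rim 118 [ 0.456  -0.1059  0.0818] [[0.426, -0.132, 0.076], [0.459, -0.109, 0.082], [0.48, -0.073, 0.087]]
scene flat 199 [ 0.5487 -0.1051  0.0117] [[0.525, -0.133, 0.007], [0.548, -0.105, 0.012], [0.574, -0.077, 0.015]]
```

View pics/tcrop.png

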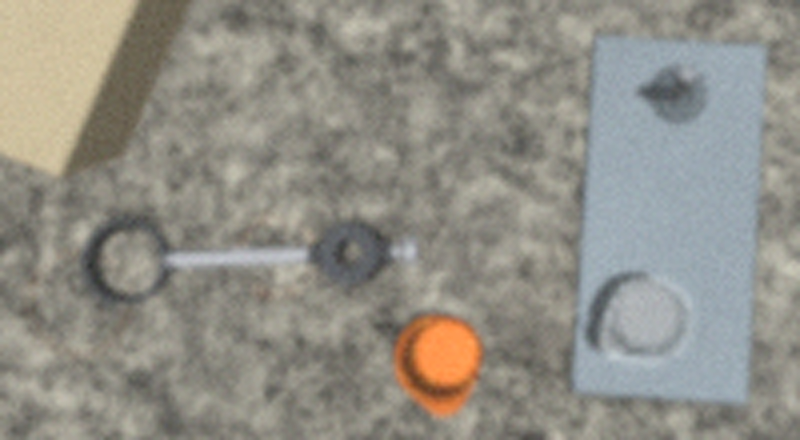

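View pics/scrop.png

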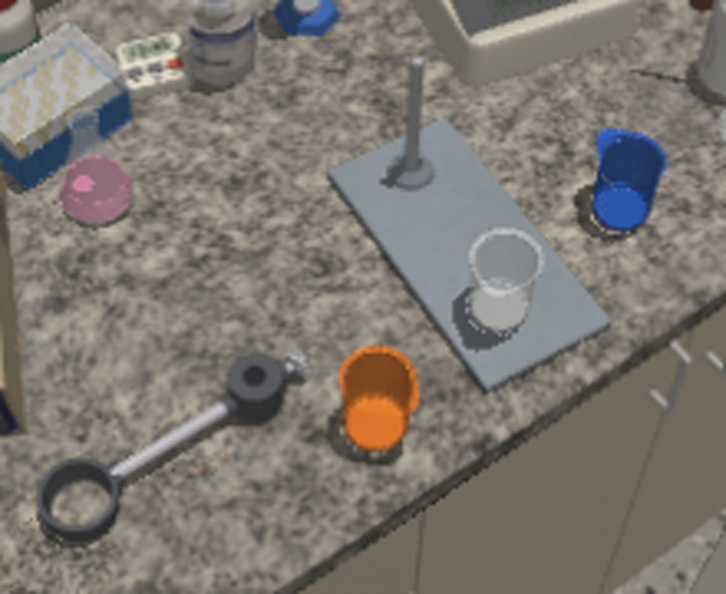

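The crops confirm it. The clear beaker stands on the grey plate near its front end (top crop (648,315)), and the post root is at (680,93). The support lies with its bar nearly along +y, with the hub at crop (350,252) and the collar at (128,259).

The sizes check out: hub top z 0.040, post top 0.158, rim 0.083. Grasp target is (0.5015, 0.146), yaw about 1.58.

```bash
cat > go.py <<'E'
import sys,numpy as np
from scipy.spatial.transform import Rotation as R
from station import r
def plan(x,y,z,yaw):
    s=r.read_state();q=s["orientation"];A=R.from_quat([q[1],q[2],q[3],q[0]])
    B=R.from_euler("z",yaw)*R.from_euler("x",np.pi)
    d=A.inv().apply(np.array([x,y,z])-s["position"])/.3
    print("delta",d.round(4),((A.inv()*B).as_rotvec()/np.pi).round(4),"t",s["time"])
if __name__=="__main__": plan(*map(float,sys.argv[1:5]))
E
python3 go.py .5015 .146 .2 1.583
```

```text
delta [ 1.7408 -1.6933  0.1616] [-5.00e-04 -4.00e-04 -4.19e-01] t 0.1
```

```bash
python3 -m pendant '[[0.1,-0.1,0,0,0,-0.03,-0.3],[0.22,-0.21,0,0,0,-0.08,-0.3],[0.36,-0.35,0,0,0,-0.13,-0.3],[0.5,-0.49,0,0,0,-0.18,-0.3],[0.64,-0.62,0,0,0,-0.23,-0.3],[0.77,-0.75,0,0,0,-0.28,-0.3],[0.87,-0.85,0,0,0,-0.32,-0.3],[0.87,-0.85,0,0,0,-0.36,-0.3]]' 80; python3 go.py .5015 .146 .16 1.583
```

```text
time: 1.1
position: [0.3172, -0.165, 0.2481]
orientation: [-0.0, 0.762, 0.647, 0.0]
contact_force: [-0.4, -0.8, -0.1]
grip_width: 0.0556
gripper_force: 0.0
delta [1.1225 0.4385 0.2941] [-0.0001 -0.0002 -0.0557] t 1.1
```

```bash
python3 -m pendant '[[0.15,0.06,0,0,0,-0.02,-0.3],[0.3,0.12,0,0,0,-0.04,-0.3],[0.46,0.18,0,0,0,-0.056,-0.3],[0.62,0.24,0.05,0,0,-0.056,-0.3],[0.77,0.3,0.1,0,0,-0.056,-0.3],[0.9,0.36,0.2,0,0,-0.056,-0.3],[0.98,0.4,0.28,0,0,-0.056,-0.3],[0.98,0.4,0.29,0,0,-0.056,-0.3]]'; python3 go.py .5015 .146 .10 1.583
```

```text
time: 2.1
position: [0.4843, 0.1025, 0.1588]
orientation: [-0.001, 0.705, 0.709, -0.002]
contact_force: [-0.1, 0.1, 0.5]
grip_width: 0.0556
gripper_force: 0.0
delta [0.1449 0.0592 0.1955] [-0.0015  0.0003 -0.0021] t 2.1
```

```bash
python3 -m pendant '[[0.08,0.03,0.05,0,0,-0.002,-0.3],[0.145,0.057,0.12,0,0,-0.002,-0.3],[0.145,0.057,0.2,0,0,-0.002,-0.3],[0.145,0.057,0.28,0,0,-0.002,-0.3],[0.145,0.057,0.36,0,0,-0.002,-0.3],[0.145,0.057,0.42,0,0,-0.002,-0.3],[0.145,0.057,0.455,0,0,-0.002,-0.3],[0.145,0.057,0.455,0,0,-0.002,-0.3]]'; python3 go.py .501 .146 .022 1.583
python3 - <<'E'
from h import *
c=read_camera("scene");save("pre",cv2.resize(c["pixels"][200:350,150:350],None,fx=3.5,fy=3.5))
E
```

```text
time: 3.1
position: [0.5017, 0.1443, 0.0247]
orientation: [-0.0, 0.704, 0.71, -0.001]
contact_force: [0.9, -0.3, -0.0]
grip_width: 0.0554
gripper_force: 0.0
delta [ 0.0057 -0.0022  0.0089] [-0.0004  0.0002 -0.0012] t 3.1
```

View pics/pre.png

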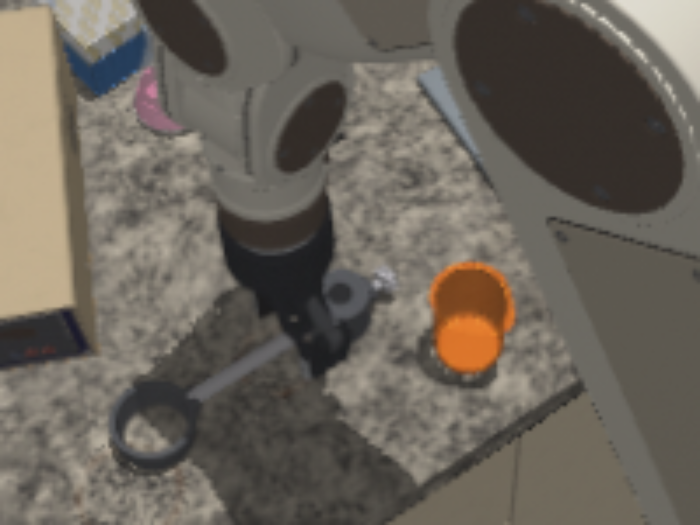

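The fingers straddle the bar just beside the hub (crop (310,330)) and clear of it. I'll close them.

```bash
python3 -m pendant '[[0.006,-0.002,0.008,0,0,-0.001,0.2],[0.006,-0.002,0.008,0,0,-0.001,0.5],[0.006,-0.002,0.008,0,0,-0.001,0.8],[0.006,-0.002,0.008,0,0,-0.001,1],[0.006,-0.002,0.008,0,0,-0.001,1],[0.006,-0.002,0.008,0,0,-0.001,1],[0.006,-0.002,0.008,0,0,-0.001,1]]' 80; python3 -m pendant '[[0,0,-0.01,0,0,0,1],[0,0,-0.04,0,0,0,1],[0,0,-0.09,0,0,0,1],[0,0,-0.15,0,0,0,1],[0,0,-0.19,0,0,0,1],[0,0,-0.2,0,0,0,1],[0,0,-0.2,0,0,0,1],[0,0,-0.2,0,0,0,1]]'
python3 - <<'E'
from h import *
s=r.read_state();print(s["position"],s["contact_force"],s["moment"])
for n in("top","scene"):
    c=read_camera(n);W=world(c);ok=c["z_map"]>0
    m=ok&(abs(W[...,0]-.5)<.045)&(W[...,2]>.04)&(W[...,2]<.13)
    for nm,a,b in(("collar",.21,.31),("bar",.165,.22),("hub",.07,.125)):
        q=W[m&(W[...,1]>a)&(W[...,1]<b)]
        if nm=="hub":q=q[q[:,2]<.11]
        print(n,nm,len(q),q.mean(0).round(4),np.percentile(q,[2,50,98],axis=0).round(3).tolist())
    save("lift_"+n,cv2.resize(c["pixels"][200:350,130:330],None,fx=3.5,fy=3.5))
E
```

```text
time: 4.03
position: [0.5013, 0.1469, 0.023]
orientation: [-0.0, 0.703, 0.712, 0.0]
contact_force: [-3.3, -0.1, 5.6]
grip_width: 0.0089
gripper_force: 78.1
time: 5.03
position: [0.5009, 0.1466, 0.0817]
orientation: [-0.0, 0.703, 0.711, -0.001]
contact_force: [-0.3, -0.0, -5.9]
grip_width: 0.0092
gripper_force: 78.1
[0.50091192 0.14658134 0.08173055] [-0.26318905 -0.02523104 -5.92475188] [ 0.00904122  0.00208493 -0.00023199]<stdin>:9: RuntimeWarning: Mean of empty slice.
  ret = um.true_divide(
Traceback (most recent call last):
IndexError: index -1 is out of bounds for axis 0 with size 0
```

The load is about 6 N with a moment of about 0.01 N m, so it's balanced. Next I'll look at it hanging.

```bash
cat > look.py <<'E'
from h import *
def rep(n,nm,q):
    print(n,nm,len(q),*( [q.mean(0).round(4).tolist(),np.percentile(q,[2,50,98],axis=0).round(3).tolist()] if len(q) else []))
E
python3 - <<'E'
from look import *
for n in("scene","top"):
    c=read_camera(n);W=world(c);ok=c["z_map"]>0
    m=ok&(abs(W[...,0]-.5)<.045)&(W[...,2]>.045)&(W[...,2]<.13)
    for nm,a,b in(("collar",.225,.31),("bar",.175,.22),("hub",.07,.125)):
        rep(n,nm,W[m&(W[...,1]>a)&(W[...,1]<b)])
    save("lift_"+n,cv2.resize(c["pixels"][200:350,130:330],None,fx=3.5,fy=3.5))
E
```

```text
scene collar 376 [0.501, 0.2585, 0.076] [[0.47, 0.228, 0.059], [0.506, 0.258, 0.078], [0.527, 0.289, 0.087]]
scene bar 90 [0.4983, 0.1981, 0.0826] [[0.494, 0.177, 0.077], [0.497, 0.198, 0.083], [0.505, 0.219, 0.088]]
scene hub 274 [0.4959, 0.0983, 0.0899] [[0.48, 0.075, 0.062], [0.494, 0.099, 0.095], [0.518, 0.118, 0.101]]
top collar 0
top bar 0
top hub 241 [0.5038, 0.0983, 0.0939] [[0.484, 0.074, 0.063], [0.504, 0.097, 0.097], [0.523, 0.121, 0.102]]
```

View pics/lift_scene.png

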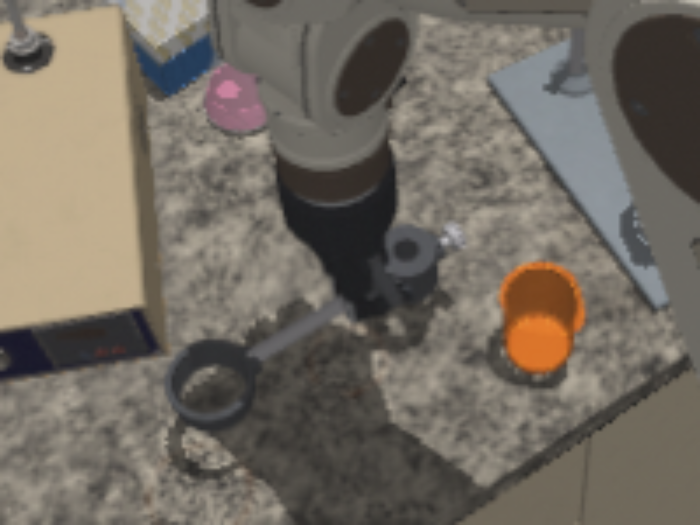

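It hangs level: hub top is about 0.0985 and bar centre about 0.079, with the TCP at 0.082. I'll lift it, then carry and turn it.

```bash
python3 -m pendant '[[0,0,-0.03,0,0,0,1],[0,0,-0.08,0,0,0,1],[0,0,-0.15,0,0,0,1],[0,0,-0.22,0,0,0,1],[0,0,-0.29,0,0,0,1],[0,0,-0.36,0,0,0,1],[0,0,-0.41,0,0,0,1],[0,0,-0.42,0,0,0,1]]'; python3 go.py .5635 -.121 .207 2.974
```

```text
time: 6.18
position: [0.5023, 0.147, 0.2102]
orientation: [0.001, 0.703, 0.711, 0.001]
contact_force: [0.8, -0.8, -6.6]
grip_width: 0.0091
gripper_force: 78.1
delta [-0.8958  0.1928  0.0103] [ 1.000e-03  4.000e-04 -4.427e-01] t 6.175
```

```bash
python3 -m pendant '[[-0.02,0.005,0,0,0,-0.01,1],[-0.06,0.015,0,0,0,-0.03,1],[-0.12,0.025,0,0,0,-0.06,1],[-0.19,0.04,0,0,0,-0.095,1],[-0.26,0.055,0,0,0,-0.13,1],[-0.33,0.07,0,0,0,-0.165,1],[-0.4,0.085,0,0,0,-0.2,1],[-0.47,0.1,0,0,0,-0.235,1]]'; python3 go.py .5635 -.121 .207 2.974
```

```text
time: 7.18
position: [0.5328, 0.0055, 0.2075]
orientation: [-0.001, 0.397, 0.918, -0.0]
contact_force: [0.4, -0.0, -6.5]
grip_width: 0.0091
gripper_force: 78.1
delta [-0.3773 -0.2141  0.0014] [-0.0003 -0.0005 -0.2066] t 7.175
```

```bash
python3 -m pendant '[[-0.07,-0.04,0,0,0,-0.035,1],[-0.13,-0.075,0,0,0,-0.07,1],[-0.19,-0.11,0,0,0,-0.105,1],[-0.25,-0.14,0,0,0,-0.14,1],[-0.3,-0.17,0,0,0,-0.17,1],[-0.34,-0.2,0,0,0,-0.19,1],[-0.37,-0.21,0,0,0,-0.2,1],[-0.377,-0.214,0,0,0,-0.207,1]]';python3 -m pendant '[[0,0,0,0,0,0,1],[0,0,0,0,0,0,1],[0,0,0,0,0,0,1]]'; python3 go.py .5635 -.121 .207 2.974
python3 - <<'E'
from look import *
for n in("scene","top"):
    c=read_camera(n);W=world(c);ok=c["z_map"]>0
    X,Y,Z=[W[...,i] for i in range(3)]
    rep(n,"hubtop",W[ok&(np.hypot(X-.607,Y+.128)<.04)&(Z>.213)&(Z<.236)])
    rep(n,"post",W[ok&(np.hypot(X-.607,Y+.128)<.015)&(Z>.05)&(Z<.165)])
    rep(n,"collar",W[ok&(np.hypot(X-.45,Y+.1)<.05)&(Z>.17)&(Z<.22)])
    save("over_"+n,cv2.resize(c["pixels"][110:260,220:420] if n=="scene" else c["pixels"][180:300,220:380],None,fx=3.5,fy=3.5,interpolation=cv2.INTER_CUBIC))
a=cv2.imread("pics/over_scene.png");b=cv2.imread("pics/over_top.png")
E
```

```text
time: 8.18
position: [0.5631, -0.1208, 0.2074]
orientation: [-0.001, 0.085, 0.996, 0.0]
contact_force: [0.0, -0.1, -7.4]
grip_width: 0.0093
gripper_force: 78.1
time: 8.55
position: [0.5634, -0.1199, 0.2084]
orientation: [-0.0, 0.085, 0.996, 0.0]
contact_force: [-0.1, -0.2, -5.9]
grip_width: 0.009
gripper_force: 78.1
delta [-0.001  -0.0035  0.0048] [ 0.     -0.     -0.0006] t 8.55
scene hubtop 31 [0.6006, -0.1185, 0.2229] [[0.568, -0.13, 0.215], [0.6, -0.116, 0.225], [0.644, -0.109, 0.228]]
scene post 112 [0.6056, -0.127, 0.1083] [[0.601, -0.132, 0.055], [0.605, -0.127, 0.109], [0.612, -0.123, 0.158]]
scene collar 435 [0.453, -0.1019, 0.2025] [[0.42, -0.129, 0.186], [0.455, -0.104, 0.205], [0.493, -0.072, 0.214]]
top hubtop 0
top post 0
top collar 0
```

View pics/over_scene.png

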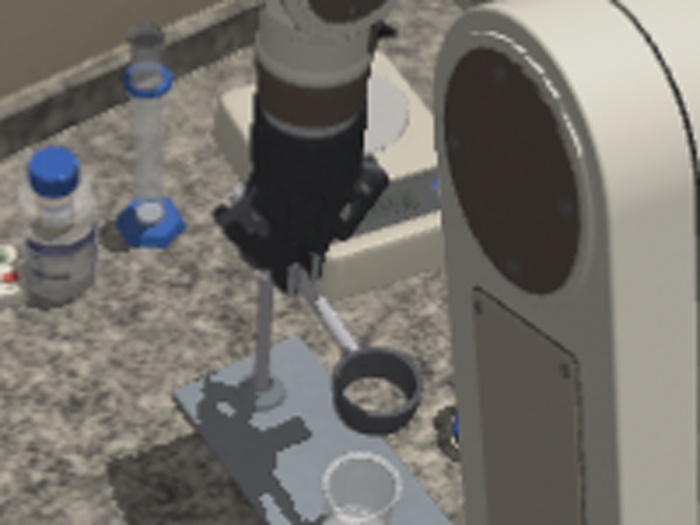

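View pics/over_top.png

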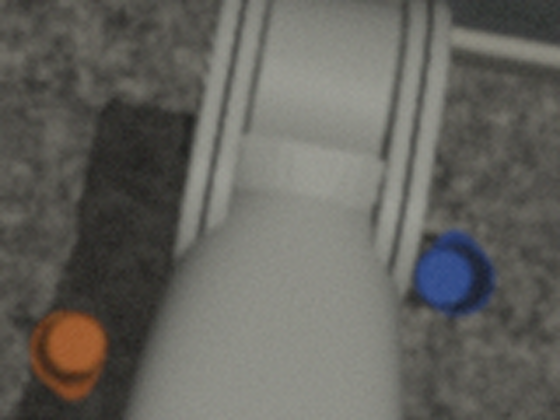

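The scene view shows the hub hidden behind the fingers (crop ~(285,270)) with the post just below it. The collar is at crop (377,390), above the beaker rim (362,485). The arm blocks the top view. I'll work out the hub from the collar ring and bar, relative to the post in the same view.

```bash
python3 - <<'E'
from look import *
from scipy.optimize import least_squares
c=read_camera("scene");W=world(c);ok=c["z_map"]>0
X,Y,Z=[W[...,i] for i in range(3)]
s=r.read_state();print(s["position"])
u=np.array([-.9855,.1695])
def fit(q,r0=None):
    f=(lambda p:np.hypot(q[:,0]-p[0],q[:,1]-p[1])-(p[2] if r0 is None else r0))
    p=least_squares(f,[*q.mean(0)[:2],.03],loss="soft_l1",f_scale=.002);return p.x.round(4),np.sqrt((p.fun**2).mean()).round(4)
m=ok&(np.hypot(X-.448,Y+.1005)<.035)&(Z>.206)&(Z<.217);q=W[m]
print("rim",len(q),fit(q,.0285),fit(q))
w=q@np.r_[-u[1],u[0],0]; print("rim lateral mid",(w.min()+w.max())/2, "tcp lateral",s["position"][:2]@np.array([-u[1],u[0]]))
b=W[ok&(abs((X-.563)*-u[1]+(Y+.12)*u[0])<.012)&(Z>.19)&(Z<.215)&(X>.487)&(X<.54)]
print("bar",len(b),b.mean(0),"dir",np.polyfit(b[:,0],b[:,1],1),"zslope",np.polyfit(b[:,0],b[:,2],1))
q=W[ok&(np.hypot(X-.607,Y+.128)<.015)&(Z>.05)&(Z<.15)]
print("post",len(q),fit(q,.006))
for a,bb in((.05,.1),(.1,.15)): k=q[(q[:,2]>a)&(q[:,2]<bb)]; print(fit(k,.006))
q=W[ok&(np.hypot(X-.453,Y+.102)<.04)&(Z>.079)&(Z<.09)];print("beaker rim",len(q),fit(q,.028),fit(q))
E
```

```text
[ 0.56346686 -0.12011885  0.20849404]
rim 174 (array([ 0.4491, -0.1003,  0.03  ]), np.float64(0.0018)) (array([ 0.4491, -0.1003,  0.0284]), np.float64(0.0018))
rim lateral mid 0.023623964673029824 tcp lateral 0.02286949120683297
bar 90 [ 0.51300077 -0.10978316  0.20964536] dir [-0.16431066 -0.02549166] zslope [0.00118864 0.20903558]
post 101 (array([ 0.609 , -0.1302,  0.03  ]), np.float64(0.0014))
(array([ 0.6089, -0.1302,  0.03  ]), np.float64(0.0015))
(array([ 0.6091, -0.1302,  0.03  ]), np.float64(0.0013))
beaker rim 104 (array([ 0.4518, -0.103 ,  0.03  ]), np.float64(0.0023)) (array([ 0.4518, -0.103 ,  0.0279]), np.float64(0.0023))
```

Bar level (slope 0.001), aligned with the tool. The hub is computed at (0.6068, -0.1274) and the post at (0.6090, -0.1302). I'll shift the TCP to (0.5657, -0.1229).

```bash
python3 go.py .5657 -.1229 .190 2.971
```

```text
delta [-0.0089 -0.0079  0.0616] [0.     0.     0.0003] t 8.7
```

```bash
python3 -m pendant '[[-0.005,-0.004,0.01,0,0,0,1],[-0.009,-0.008,0.03,0,0,0,1],[-0.009,-0.008,0.05,0,0,0,1],[-0.009,-0.008,0.06,0,0,0,1],[-0.009,-0.008,0.06,0,0,0,1],[-0.009,-0.008,0.06,0,0,0,1]]'; python3 go.py .5657 -.1229 .173 2.971
```

```text
time: 9.45
position: [0.5659, -0.1232, 0.1906]
orientation: [0.0, 0.085, 0.996, -0.0]
contact_force: [0.2, -0.4, -6.0]
grip_width: 0.0091
gripper_force: 78.1
delta [0.0007 0.0009 0.0586] [-0.      0.0001  0.0002] t 9.45
```

Next I'll ease it down to z ≈ 0.173, with the hub's mouth about 10 mm below the tip of the post.

```bash
python3 -m pendant '[[0,0,0.008,0,0,0,1],[0,0,0.018,0,0,0,1],[0,0,0.028,0,0,0,1],[0,0,0.038,0,0,0,1],[0,0,0.048,0,0,0,1],[0,0,0.058,0,0,0,1],[0,0,0.058,0,0,0,1],[0,0,0.058,0,0,0,1]]'; python3 -c "
from station import r;s=r.read_state();print(s['position'],s['contact_force'],s['moment'])"; python3 go.py .5657 -.1229 .143 2.971
```

```text
time: 10.45
position: [0.5658, -0.1232, 0.1731]
orientation: [0.0, 0.085, 0.996, -0.0]
contact_force: [0.3, 0.4, -7.1]
grip_width: 0.0092
gripper_force: 78.1
[ 0.56579109 -0.12316419  0.17308657] [ 0.31459669  0.38388527 -7.11782381] [ 0.00773481 -0.05241598  0.00977337]
delta [0.0005 0.0008 0.1003] [0.     0.     0.0002] t 10.45
```

```bash
python3 -m pendant '[[0,0,0.008,0,0,0,1],[0,0,0.018,0,0,0,1],[0,0,0.028,0,0,0,1],[0,0,0.038,0,0,0,1],[0,0,0.048,0,0,0,1],[0,0,0.05,0,0,0,1],[0,0,0.05,0,0,0,1],[0,0,0.05,0,0,0,1]]'; python3 -c "
from station import r;s=r.read_state();print(s['position'],s['contact_force'],s['moment'])"; python3 go.py .5657 -.1229 .143 2.971
```

```text
time: 11.45
position: [0.5658, -0.1232, 0.1582]
orientation: [0.0, 0.085, 0.996, -0.0]
contact_force: [-0.2, 0.0, -7.0]
grip_width: 0.0091
gripper_force: 78.1
[ 0.5658466  -0.12319416  0.15817352] [-0.19609928  0.01249022 -6.99136566] [-0.0136401  -0.01353003 -0.02241887]
delta [0.0007 0.0009 0.0506] [-0.      0.0001  0.0002] t 11.45
```

```bash
python3 -m pendant '[[0,0,0.008,0,0,0,1],[0,0,0.018,0,0,0,1],[0,0,0.028,0,0,0,1],[0,0,0.038,0,0,0,1],[0,0,0.046,0,0,0,1],[0,0,0.05,0,0,0,1],[0,0,0.05,0,0,0,1],[0,0,0.05,0,0,0,1]]'; python3 - <<'E'
from look import *
for i in range(3):
    c=read_camera("scene");s=r.read_state();print(s['position'],s['contact_force'].round(2),s['moment'].round(3))
W=world(c);ok=c["z_map"]>0
X,Y,Z=[W[...,i] for i in range(3)]
rep("scene","rim",W[ok&(np.hypot(X-.452,Y+.103)<.04)&(Z>.11)&(Z<.155)])
b=W[ok&(abs((X-.5657)*.1695+(Y+.123)*.9855)<.012)&(Z>.12)&(Z<.15)&(X>.487)&(X<.54)]
print("bar",len(b),b.mean(0),"zslope",np.polyfit(b[:,0],b[:,2],1))
save("end",cv2.resize(c["pixels"][130:280,230:400],None,fx=4,fy=4,interpolation=cv2.INTER_CUBIC))
E
```

```text
time: 12.45
position: [0.5658, -0.1232, 0.1431]
orientation: [0.0, 0.085, 0.996, -0.0]
contact_force: [-0.1, -0.8, -6.9]
grip_width: 0.0094
gripper_force: 78.1
[ 0.56583516 -0.12318896  0.14314502] [ 0.31 -0.26 -6.28] [-0.008  0.035 -0.039]
[ 0.56586718 -0.12320098  0.1431861 ] [-0.24 -0.36 -6.55] [-0.025 -0.003  0.001]
[ 0.5658388  -0.12317391  0.14315626] [ 1.43 -0.15 -6.73] [0.007 0.035 0.019]
scene rim 375 [0.4544, -0.1052, 0.1374] [[0.423, -0.132, 0.121], [0.456, -0.107, 0.14], [0.486, -0.075, 0.147]]
bar 83 [ 0.51311505 -0.11282334  0.14407072] zslope [-0.00214677  0.14517226]
```

View pics/end.png

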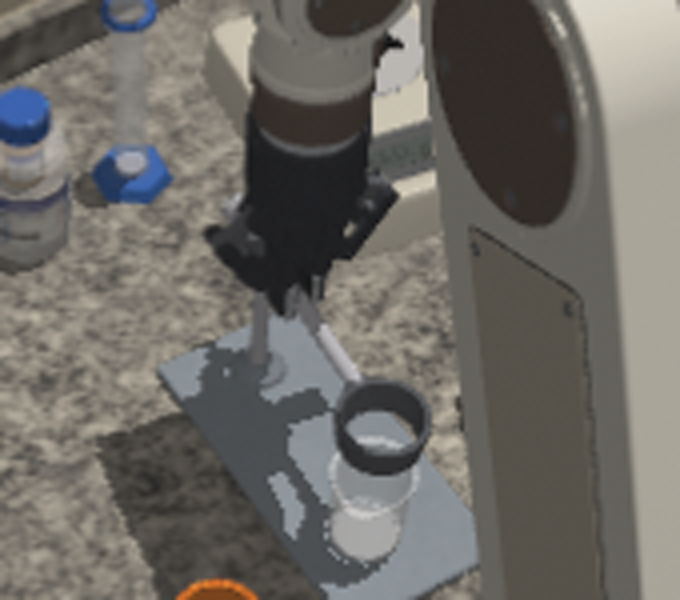

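The collar sits over the beaker (crop (383,425)) and the post enters the hub behind the fingers (~(262,300)). The bar is level, has not slipped and carries no side load, so I'm handing in.

```bash
python3 -c "
from station import r
print(r.sign_off())"
```

```text
the job is handed in; nothing more can be done
None
```

I've handed the job in: the arm is holding the funnel support level and still on the post, with the hub top flush by arm height (hub hidden from the cameras), no measurable side load, and the collar over the clear beaker; the sign-off returned no verdict.

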